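Push the water filter's tube home and open its valve

TASK

Take the blue tube from the stand and push it, foot first, into the water filter's upright push-fit port, past the springy seal and on until you feel it come to a firm stop; push gently, for forcing it against the stop would crack the port. Let go of the tube, then swing the red-knobbed valve lever on the filter all the way over to open. Leave the grey tube, the tea box, the mug and the jar where they are.

Things in the scene. Friction and masses are not known exactly. Their poses are not given: they have to be found in the camera images.
- tube: rigid blue plastic tube with a narrow white band 55 to 59 mm above its foot, 15 mm outside diameter, 170 mm long, 40 to 90 g; origin at the centre of its foot (lower end), z along the tube to its top. The lowest 5 mm taper to 9 mm diameter. It starts upright in one of the stand's two holes, foot 10 mm above the counter.
- tube_tip (a point): centre of the blue tube's foot, the end that goes into the port; z as the tube's
- oldtube: grey plastic tube with a black band, same size as the blue one, upright in the stand's other hole; a bystander, its origin at the centre of its foot
- stand: fixed white rack, 70 x 160 x 50 mm, with two upright holes of 18 mm diameter, 40 mm deep, 45 mm either side of its middle along its y; origin at the centre of its underside. It stands left or right of the filter.
- filter: fixed counter-top water filter: a white console 110 x 230 x 50 mm (x, y, z) with a blue cartridge (72 mm diameter, 74 mm high at its top) lying along its +x side to x = 128 mm; origin at the centre of the console's underside. On the console stand the port (at y = +60 mm) and the valve (at y = -60 mm).
- port_mouth (a point): centre of the port's rim, at (0, 60, 107) mm in the filter's frame; z points up out of the port. The port is a grey upright collar 37 mm wide with a black funnel: 29 mm wide inside at the rim, narrowing to the 17 mm bore 14 mm below it. The port cracks when the tube is pressed on the stop with more than 25 N. Let go, the tube stays where it was pushed.
- port_seal (a point): the springy seal in the bore, on the port's axis 17 mm below the rim. It resists the tube's foot with 5 to 13 N from 14 to 23 mm below the rim, then drags with 2 to 8 N. The firm stop, a floor in the bore, cannot be seen or measured and differs each time: 28 to 50 mm below the rim. There the force climbs steeply: 18 to 22 N deeper than 25 mm means home.
- valve (a joint): the valve lever's angle in rad: 0 = shut, leaning 0.6 rad towards the filter's -x; 1.2 = open, leaning 0.6 rad towards its +x, the hard end. Starts at 0 to 0.15. It is stiff (about 1 N at the knob) and stays where it is left. The hinge axis runs along the filter's y through (0, -60, 72) mm of its frame, above a grey block 70 x 50 x 25 mm.
- valve_tip (a point): centre of the lever's red ball knob, 26 mm diameter, 75 mm from the hinge on a 10 mm steel rod
- teabox: yellow tea box 80 x 130 x 60 mm, bystander; origin at the centre of its underside
- mug: white mug, 78 mm wide, 85 mm high, bystander; origin at the centre of its underside
- jar: amber jar, 68 mm wide, 90 mm high, bystander; origin at the centre of its underside

How it is judged:
On the way, in this order (a step that is already met when the one before it is completed fails the run):
1. the blue tube sits on the stop inside the port, past the seal (z of stop_c0 in the frame of tube_tip above -0.0036 m and horizontal distance between tube_tip and port_mouth below 0.003 m and z of tube_tip in the frame of port_mouth below -0.025 m and angle between tube's own z axis and vertical below 0.1 rad), for 0.2 s.
2. the tube is let go and the valve lever is swung open (all of step 1 and value of joint valve above 1.08 rad and contact force between the fingers and tube below 0.1 N), for 0.2 s.
At the end, for the whole second after the job is handed in: The blue tube stands in the port, its foot within 1.6 mm of the stop inside (which lies 28 to 50 mm below the rim), within 3 mm of the port's axis and tilted less than 0.1 rad, at rest and released; the valve lever is open (above 1.08 rad) (all of step 2 and linear speed of tube below 0.02 m/s); the robot touches nothing.
It fails at once if the tube is pressed on the stop inside the port with more than 25 N (contact force between tube and stop_c0 above 25 N).
It fails at once if the grey tube is moved by more than 30 mm (distance of oldtube from where it was at the start of the episode above 0.03 m).
It fails at once if the tea box, mug or jar is moved by more than 30 mm (distance of any of teabox, mug, jar from where it was at the start of the episode above 0.03 m).
It also fails if it takes over 70 s, if anything falls off the work surface, if the arm or the gripper's body presses on something with over 40 N, if the wrist force passes 120 N, or if a joint passes its speed limit or range.

ROBOT

A 7-joint arm with a two-finger parallel gripper is mounted at the origin on the work surface. World frame = base frame: x ahead of the robot, y to its left, z up, the work surface at z = 0. Lengths are in m, angles in rad, forces in N, time in s.
With the tool pointing down it reaches from about 0.4 to 0.85 m from the base axis. Payload 10.4 kg.
Tool frame: the origin (TCP) lies midway between the tips of the shut fingers; the grasp point (between the pads) lies 19 mm behind it; z points along the fingers, y is the line along which they close (so a half turn about z gives the same grasp; the last joint's range is limited). The gripper opens to 87 mm and grips with 3 to 60 N. Pads are 19 mm wide; open, the fingers measure 117 mm over their backs; the gripper's body (75 mm by 190 mm) begins 51 mm behind the grasp point.
Start: joints at [1.147, 0.332, -0.065, 1.46, 0.022, 1.35, -0.088], TCP at [0.244, -0.575, 0.223] pointing down, gripper open.
Joint ranges: [-2.6, 2.6], [-0.5, 2.12], [-1.47, 1.34], [0.16, 2.42], [-1.27, 4.41], [0.06, 2.06], [-2.6, 2.6]. Speed limits (rad/s): [2.22, 2.22, 2.79, 2.79, 3.14, 3.14, 3.14].

INTERFACE

Orientations are given as a unit quaternion [x, y, z, w].
In Python, from bench import r gives the robot as it stands.
- The arm moves only by the tool move_arm, never from a script. Its argument "targets" is a list of rows, each a list of 3 entries, a list of its own where there are three numbers: the shift along the tool's x, y, z in cm, then the turn, a rotation vector about the tool's x, y, z in rad, then the opening in per cent of the stroke, from 0 (shut) to 100 (fully open). In form: [[[x, y, z], [wx, wy, wz], gripper], ...]. A call has 1 to 20 rows; each row shifts and turns the commanded pose from where the row before left it, along the tool's axes as they then stand; what a row does not reach is not made up. A row lasts 1/8 s, in which the tool goes at most 62.5 mm and 10.7 degrees, less where a joint would pass 70% of its speed; a pose out of reach is approached as far as the arm can. A call with a gripper value outside its range is refused whole. The fingers move at their own pace and stop on an object; "grip_force" is the grip in N (left out, the last holds). Time passes only in rows, so rows that do not move let the fingers close. It gives the time, the measured TCP pose, the force, the opening and the grip force at its end, in the units of the state.
- r.read_state(): the state, without advancing time (a new reading comes with each control period).
- r.camera(name): name is "side" or "top" or "wrist"; returns a dict with "image" (400x640x3 uint8, blue, green, red), "vertical_fov" (degrees; the focal length in pixels is half the picture's height over the tangent of half this angle, whatever the lens; pixels are square), "cx", "cy" (the principal point, pixels), "cam_to_world" (4x4, takes a point from camera to world coordinates). Camera axes: x right, y down, z forward; pixel columns grow to the right and rows downward; lengths in m; the calibration is good to about 2 mm. A picture is of the moment at which its call begins. There is no depth.
- r.close_job(): hands the job in; it is judged then, once.
The state is a dict: "time": time; "joint_positions": joint angles; "joint_vel": joint speeds; "joint_torque": joint torques, N m; "ee_pos": TCP position; "eef_rot": TCP orientation; "ft_force": force on the tool from outside, world axes, zero at the start; "torque": the same for the moment, N m; "width": finger opening in m; "grip_force": force on a finger pad.
Only numpy, scipy, OpenCV 4.12 (cv2) and the standard library are available. Lean on these libraries where they do the work, as an engineer would, in place of code of your own. Each camera call takes 0.05 s, during which the arm holds its last target. There are 200 camera calls.

## Working session

There is one attempt and no reset: what is moved stays moved. The work goes in short steps, Python scripts to look and compute and a tool call to move; the robot and the scene stay as the last step left them, time stands still between calls to the robot, and variables do not carry over. Pictures are saved under pics/ and viewed, at most 10 in all, crops included, and the job is handed in when it is done.

Besides the shell and the picture viewer there is one more tool, called after ">>>" as name(argument=value, ...) on one line, values as JSON. move_arm: Moves the arm, as the interface text tells. Its arguments: {"type":"object","properties":{"targets":{"type":"array"},"grip_force":{"type":"number"}},"required":["targets"]}

```bash
mkdir -p pics; cat > h.py <<'E'
import numpy as np,cv2
from scipy.spatial.transform import Rotation as R
from bench import r
def cam(n,save=None):
    c=r.camera(n); c['image']=np.ascontiguousarray(c['image'])
    c['f']=200/np.tan(np.radians(c['vertical_fov'])/2)
    if save: cv2.imwrite('pics/'+save+'.png',c['image']); np.savez('pics/'+save,**{k:c[k] for k in('image','f','cx','cy','cam_to_world')})
    return c
def load(n): return dict(np.load('pics/'+n+'.npz'))
def ray(c,u,v):
    T=c['cam_to_world']; d=T[:3,:3]@np.array([(u-c['cx'])/c['f'],(v-c['cy'])/c['f'],1]); return T[:3,3],d/np.linalg.norm(d)
def onz(c,u,v,z):
    o,d=ray(c,u,v); return o+d*(z-o[2])/d[2]
def tri(*obs):
    A=0;b=0
    for c,u,v in obs:
        o,d=ray(c,u,v);P=np.eye(3)-np.outer(d,d);A=A+P;b=b+P@o
    p=np.linalg.solve(A,b)
    return p,[np.linalg.norm(np.cross(p-ray(*x)[0],ray(*x)[1])) for x in obs]
def proj(c,p):
    q=np.linalg.inv(c['cam_to_world'])@np.append(p,1); return c['f']*q[0]/q[2]+c['cx'],c['f']*q[1]/q[2]+c['cy']
E
python3 - <<'E'
from h import *
np.set_printoptions(precision=4,suppress=True)
ims=[]
for n in('side','top','wrist'):
    c=cam(n,n+'0'); print(n,c['f'],c['cx'],c['cy'],c['cam_to_world'])
print(r.read_state())
E
```

```text
side 394.47994385774035 326.6814466012017 191.70214965143865 [[ 0.9995  0.0064  0.0321  0.5299]
 [-0.024  -0.5231  0.8519 -0.8856]
 [ 0.0223 -0.8522 -0.5227  0.6561]
 [ 0.      0.      0.      1.    ]]
top 491.8859102666363 318.55575405578617 195.7199156214836 [[ 0.0118 -0.997   0.0759  0.4676]
 [-0.9997 -0.0134 -0.0208  0.0285]
 [ 0.0218 -0.0757 -0.9969  1.4011]
 [ 0.      0.      0.      1.    ]]
wrist 286.6967475369468 316.70711602203727 198.06649324294796 [[ 0.3897 -0.8808 -0.2689  0.3183]
 [-0.9209 -0.3735 -0.1114 -0.5451]
 [-0.0024  0.291  -0.9567  0.385 ]
 [ 0.      0.      0.      1.    ]]
{'time': 0.15, 'joint_positions': array([ 1.1474,  0.3327, -0.0647,  1.4607,  0.0216,  1.3499, -0.0885]), 'joint_vel': array([ 0.0002, -0.0022,  0.0022, -0.0026, -0.0007, -0.0012, -0.0013]), 'joint_torque': array([  0.0023, -62.3633,   0.0254, -39.014 ,  -0.0613,   0.0373,
         0.0001]), 'ee_pos': array([ 0.2437, -0.5752,  0.222 ]), 'eef_rot': array([ 0.98  ,  0.1991, -0.0001, -0.0005]), 'ft_force': array([ 0.325 ,  0.4625, -0.441 ]), 'torque': array([-0.0098,  0.0193, -0.0134]), 'grip_force': 0.0, 'width': 0.08663060170497289}
```

View pics/side0.png

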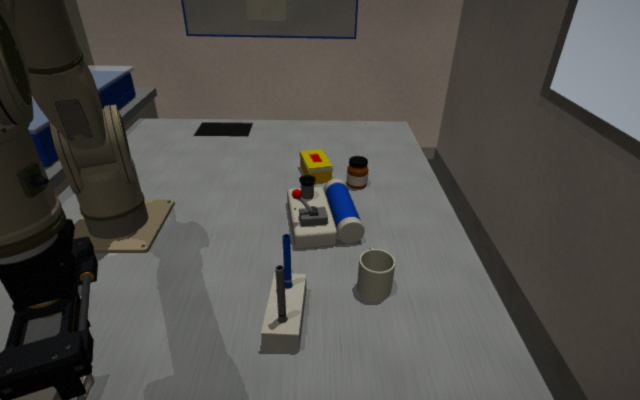

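View pics/top0.png

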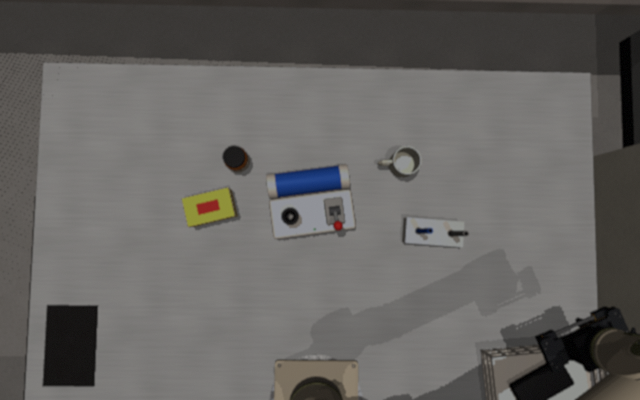

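Side view: blue tube at (287,235–288), grey tube nearer at (281,267–320), port top (307,181), red knob (297,194). Top view: port (290,216), knob (338,226), blue tube (416–432,231), grey (450–466,234). Now measuring by masks.

```bash
python3 - <<'E'
from h import *
np.set_printoptions(precision=4,suppress=True)
s=load('side0');t=load('top0')
def comps(c,kind,box):
    h=cv2.cvtColor(c['image'],cv2.COLOR_BGR2HSV).astype(int);x0,y0,x1,y1=box
    H,S,V=h[...,0],h[...,1],h[...,2]
    m={'blue':(H>95)&(H<130)&(S>100),'red':((H<8)|(H>172))&(S>150)&(V>60),'dark':V<45,'white':(V>130)&(S<60)}[kind]
    k=np.zeros(m.shape,np.uint8);k[y0:y1,x0:x1]=m[y0:y1,x0:x1]
    n,l,st,ce=cv2.connectedComponentsWithStats(k)
    i=1+np.argmax(st[1:,4]);p=np.argwhere(l==i)[:,::-1];return st[i],ce[i],p
for n,c,k,b in[('tubeS',s,'blue',(275,225,300,300)),('tubeT',t,'blue',(405,220,445,245)),('knobS',s,'red',(285,185,305,205)),('knobT',t,'red',(325,215,350,236)),('portS',s,'dark',(295,172,320,200)),('portT',t,'dark',(275,200,306,232)),('greyT',t,'dark',(440,222,475,245)),('greyS',s,'dark',(272,260,290,325))]:
    st,ce,p=comps(c,k,b);print(n,st,ce)
    if k=='blue':
        print(p[p[:,1]==p[:,1].min()].mean(0),p[p[:,1]==p[:,1].max()].mean(0), p[p[:,0]==p[:,0].max()].mean(0),p[p[:,0]==p[:,0].min()].mean(0))
w=comps(t,'white',(395,205,480,260));print('stand',cv2.minAreaRect(w[2].astype(np.float32)))
w=comps(t,'white',(262,188,362,248));print('console',w[0],cv2.minAreaRect(w[2].astype(np.float32)))
A=np.hstack([cv2.resize(s['image'][165:335,255:370],None,fx=3.4,fy=3.4,interpolation=2),cv2.resize(t['image'][150:265,260:480][:, :],None,fx=1.8,fy=1.8,interpolation=2)[:0].reshape(0,0,3) if 0 else np.zeros((578,1,3),np.uint8)])
B=cv2.resize(t['image'][150:260,262:362],None,fx=4,fy=4,interpolation=2)[:578];B=np.vstack([B,np.zeros((578-B.shape[0],B.shape[1],3),np.uint8)])
cv2.imwrite('pics/z1.png',np.clip(np.hstack([A,B])[:, :800]*1.5,0,255).astype(np.uint8))
E
```

```text
tubeS [282 234   9  47 313] [286.6613 257.3802]
[288. 234.] [287.5 280. ] [290.  266.5] [282. 236.]
tubeT [417 229  15   4  47] [424.2128 230.5319]
[425.375 229.   ] [423.8889 232.    ] [431. 230.] [417.  230.5]
knobS [292 189  10  10  65] [296.5846 193.2308]
knobT [334 221   8   9  60] [337.6333 225.15  ]
portS [300 175  15  24 280] [307.05   185.7464]
portT [282 209  16  15 160] [289.6938 215.8125]
greyT [449 232  14   4  46] [454.9783 233.2391]
greyS [277 266   9  57 379] [280.8997 293.6517]
stand ((434.89263916015625, 231.60128784179688), (57.8653450012207, 25.224287033081055), 4.159642219543457)
console [ 270  191   85   47 2082] ((311.80560302734375, 213.66140747070312), (37.36309814453125, 81.02033996582031), 82.303955078125)
```

View pics/z1.png

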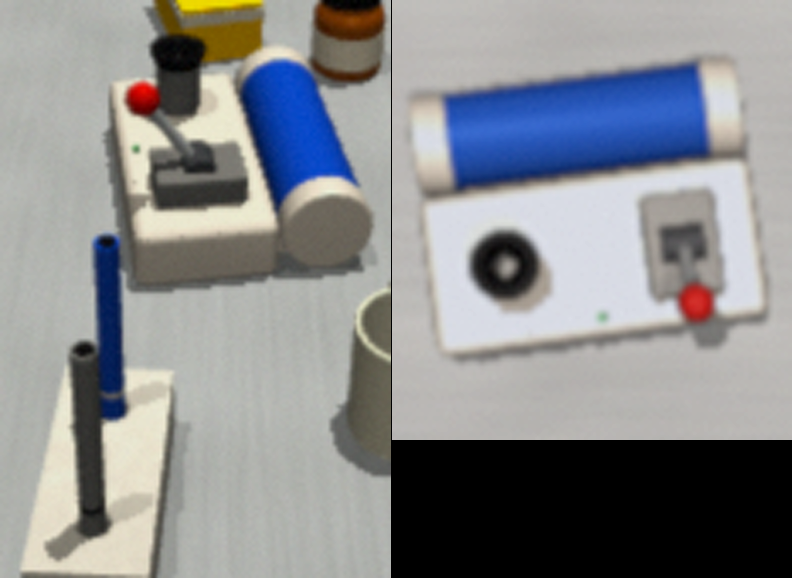

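Zoom shows: tube top rim in side at ≈(286.2,235.9), port rim ellipse at ≈(307.4,178.2); top view rim centre ≈(290,216), knob ≈(338,225.3).

```bash
python3 - <<'E'
from h import *
np.set_printoptions(precision=4,suppress=True)
s=load('side0');t=load('top0')
for n,a,b in[('tubetop',(286.2,235.9),(428.7,230.3)),('rim',(307.4,178.2),(290,216)),('knob',(296.8,193.5),(337.9,225.4))]:
    print(n,*tri((s,*a),(t,*b)))
print('tube axis at .18',onz(t,428.7,230.3,.18),'side',onz(s,286.2,235.9,.18),'hole bottom',onz(s,288.2,287,.05))
print('rim',onz(t,290,216,.107),onz(s,307.4,178.2,.107))
print('stand ctr',onz(t,434.9+.0,231.6,.05))
a,b=onz(t,421,0,.05),0
u=np.array([np.cos(np.radians(4.16)),np.sin(np.radians(4.16))])*29
print('stand dir',onz(t,*(np.array([434.9,231.6])+u),.05)-onz(t,*(np.array([434.9,231.6])-u),.05))
c=np.array([311.8,213.7]);v=np.array([np.cos(np.radians(-7.7)),np.sin(np.radians(-7.7))])*40
d=onz(t,*(c-v),.05)-onz(t,*(c+v),.05);print('filter dir y',d,np.linalg.norm(d),np.degrees(np.arctan2(-d[0],d[1])))
E
```

```text
tubetop [ 0.4771 -0.2727  0.1782] [np.float64(0.0008965162857394046), np.float64(0.000896516285739449)]
rim [0.5114 0.0758 0.1101] [np.float64(0.0002203911155315936), np.float64(0.0002203911155314857)]
knob [ 0.4876 -0.0485  0.1367] [np.float64(0.0005251833409784497), np.float64(0.0005251833409784522)]
tube axis at .18 [ 0.478  -0.2722  0.18  ] side [ 0.4764 -0.275   0.18  ] hole bottom [ 0.477  -0.2819  0.05  ]
rim [0.5118 0.0759 0.107 ] [0.5111 0.0813 0.107 ]
stand ctr [ 0.4757 -0.3213  0.05  ]
stand dir [-0.0097 -0.1601  0.    ]
filter dir y [-0.0322  0.2174  0.    ] 0.21973565626394734 8.424314651071285
```

>>> move_arm(targets=[[[0,0,-0.5],[0,0,-0.167],100],[[0,0,-0.5],[0,0,-0.167],100],[[0,0,-0.5],[0,0,-0.167],100],[[0,0,-0.5],[0,0,-0.167],100],[[0,0,-0.5],[0,0,-0.167],100],[[0,0,-0.5],[0,0,-0.167],100],[[0,0,-0.5],[0,0,-0.167],100],[[3.75,2.92,0],[0,0,0],100],[[3.75,2.92,0],[0,0,0],100],[[3.75,2.92,0],[0,0,0],100],[[3.75,2.92,0],[0,0,0],100],[[3.75,2.92,0],[0,0,0],100],[[3.75,2.92,0],[0,0,0],100],[[3.75,2.92,0],[0,0,0],100],[[3.75,2.92,0],[0,0,0],100],[[0,0,0],[0,0,0],100],[[0,0,0],[0,0,0],100]])

```text
time: 2.28
ee_pos: [0.4773, -0.2762, 0.2573]
eef_rot: [0.708, 0.707, -0.0, -0.0]
ft_force: [-0.9, -0.4, -0.3]
width: 0.0869
grip_force: 0.0
```

```bash
python3 - <<'E'
from h import *
np.set_printoptions(precision=4,suppress=True)
c=cam('wrist','w1');st=r.read_state();print(st['ee_pos'],R.from_quat(st['eef_rot']).as_matrix(),st['ft_force'],st['joint_positions']);print(c['cam_to_world'])
for z in(.18,.05):print(z,proj(c,np.array([.4775,-.275,z])))
E
```

```text
[ 0.477  -0.2768  0.2573] [[ 0.0024  1.     -0.0006]
 [ 1.     -0.0024 -0.0003]
 [-0.0003 -0.0006 -1.    ]] [-0.1268 -1.0063 -0.1971] [ 0.8536  0.1865 -0.4678  1.5849  0.0856  1.391   0.375 ]
[[ 1.     -0.0013 -0.0015  0.4783]
 [-0.0017 -0.957  -0.2902 -0.197 ]
 [-0.001   0.2902 -0.957   0.4205]
 [ 0.      0.      0.      1.    ]]
0.18 (np.float64(316.21333256085506), np.float64(203.53836540517435))
0.05 (np.float64(316.4791074601063), np.float64(173.0552285659768))
```

View pics/w1.png

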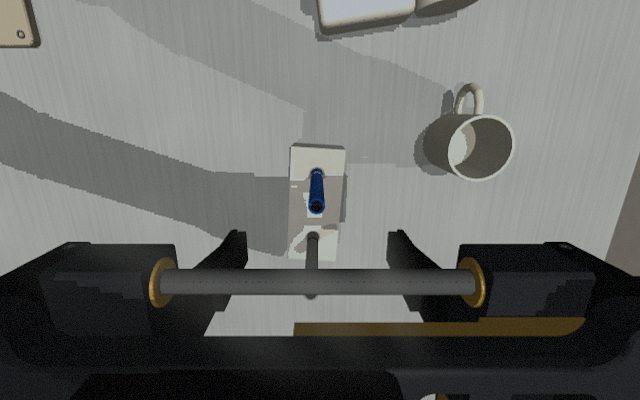

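Wrist view: tube top rim ≈(316,207), its entry to the stand ≈(317,173), between the open fingers. Prediction 3 px off → about 2–3 mm in y; refine by the mask.

```bash
python3 - <<'E'
from h import *
np.set_printoptions(precision=4,suppress=True)
c=load('w1');h=cv2.cvtColor(c['image'],cv2.COLOR_BGR2HSV);m=cv2.inRange(h,(95,90,20),(130,255,255));m[:, :300]=0;m[:,335:]=0;m[:160]=0;m[225:]=0
p=np.argwhere(m)[:,::-1]
for v in range(p[:,1].min(),p[:,1].max()+1,3):
    q=p[p[:,1]==v][:,0];print(v,q.min(),q.max())
print(p[:,1].max(),onz(c,316,206.5,.18),tri((c,316,206.5),(load('side0'),286.2,235.9),(load('top0'),428.7,230.3)))
E
```

```text
168 316 317
171 312 321
174 312 320
177 311 322
180 311 322
183 311 322
186 311 322
189 310 322
192 310 323
195 310 323
198 310 323
201 309 323
204 309 324
207 309 324
210 310 322
213 314 319
213 [ 0.4773 -0.2778  0.18  ] (array([ 0.4773, -0.2749,  0.1803]), [np.float64(0.002588494547923615), np.float64(0.0008539714575745811), np.float64(0.0028412117618449315)])
```

>>> move_arm(targets=[[[0,0,2.0],[0,0,0],100],[[0,0,2.0],[0,0,0],100],[[0,0,2.0],[0,0,0],100],[[0,0,2.0],[0,0,0],100],[[0,0,2.0],[0,0,0],100],[[0,0,2.0],[0,0,0],100],[[0,0,1.8],[0,0,0],100],[[0,0,0],[0,0,0],100],[[0,0,0],[0,0,0],0],[[0,0,0],[0,0,0],0],[[0,0,0],[0,0,0],0],[[0,0,0],[0,0,0],0],[[0,0,0],[0,0,0],0],[[0,0,0],[0,0,0],0],[[0,0,0],[0,0,0],0],[[0,0,0],[0,0,0],0]], grip_force=40)

```text
time: 4.32
ee_pos: [0.4778, -0.2757, 0.1196]
eef_rot: [0.707, 0.707, 0.0, 0.0]
ft_force: [0.0, -0.1, -0.5]
width: 0.0152
grip_force: 1.6
```

>>> move_arm(targets=[[[0,0,0],[0,0,0],0],[[0,0,0],[0,0,0],0],[[0,0,-0.5],[0,0,0],0],[[0,0,-1],[0,0,0],0],[[0,0,-1.5],[0,0,0],0],[[0,0,-2],[0,0,0],0],[[0,0,-2],[0,0,0],0],[[0,0,-2],[0,0,0],0],[[0,0,-2],[0,0,0],0],[[0,0,-2],[0,0,0],0],[[0,0,-1],[0,0,0],0],[[0,0,0],[0,0,0],0],[[0,0,0],[0,0,0],0]], grip_force=40)

```text
time: 5.95
ee_pos: [0.4775, -0.2756, 0.2589]
eef_rot: [0.707, 0.707, -0.0, -0.0]
ft_force: [-0.1, 0.5, -0.2]
width: 0.0141
grip_force: 40.0
```

>>> move_arm(targets=[[[0,0,-2],[0,0,0],0],[[0,0,-2],[0,0,0],0],[[2.0,0.34,0],[0,0,0],0],[[3.5,0.34,0],[0,0,0],0],[[3.5,0.34,0],[0,0,0],0],[[3.5,0.34,0],[0,0,0],0],[[3.5,0.34,0],[0,0,0],0],[[3.5,0.34,0],[0,0,0],0],[[3.5,0.34,0],[0,0,0],0],[[3.5,0.34,0],[0,0,0],0],[[3.5,0.34,0],[0,0,0],0],[[3.5,0.34,0],[0,0,0],0],[[1.8,0,0],[0,0,0],0],[[0,0,2],[0,0,0],0],[[0,0,2],[0,0,0],0],[[0,0,0],[0,0,0],0],[[0,0,0],[0,0,0],0]])

```text
time: 8.07
ee_pos: [0.5119, 0.0779, 0.2598]
eef_rot: [0.707, 0.707, 0.0, 0.0]
ft_force: [-0.2, 0.3, -0.1]
width: 0.0141
grip_force: 40.0
```

```bash
python3 - <<'E'
from h import *
np.set_printoptions(precision=4,suppress=True)
s=cam('side','s2');t=cam('top','t2');w=cam('wrist','w2');st=r.read_state();print(st['ee_pos'],st['ft_force'],st['width'])
f=np.array([st['ee_pos'][0],st['ee_pos'][1],.15])
for c in(s,t,w):print(proj(c,f),proj(c,[.5114,.077,.107]))
u=lambda c,x,y,n,k:np.clip(cv2.resize(c['image'][y:y+n,x:x+n],(k,k),interpolation=2)*1.5,0,255).astype(np.uint8)
cv2.imwrite('pics/z2.png',np.hstack([u(s,270,130,80,400),u(w,240,90,160,400)]))
E
```

```text
[0.5123 0.0775 0.2602] [-0.2007  0.3987  0.2784] 0.014147355438027708
(np.float64(307.77084716854284), np.float64(165.2700052939265)) (np.float64(307.4759397602845), np.float64(178.9595018466575))
(np.float64(288.75786599370275), np.float64(215.1818748516619)) (np.float64(289.5908866735309), np.float64(216.13425726555977))
(np.float64(316.04036866171646), np.float64(194.570773176054)) (np.float64(315.2800537860253), np.float64(184.5024970747588))
```

View pics/z2.png

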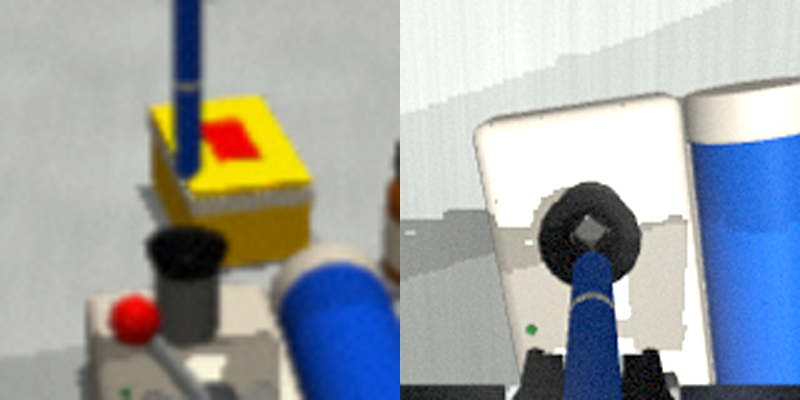

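Side crop: foot ≈(307.4,166), rim ≈(307.4,179), matching predictions (307.8,165.3)/(307.5,179). Wrist crop: rim centre ≈(315.8,183.6), foot centre ≈(317.2,194): tube about 1.2 mm too far +x, y good. Correct and descend into the funnel.

>>> move_arm(targets=[[[0.05,-0.12,1],[0,0,0],0],[[0,0,1],[0,0,0],0],[[0,0,1],[0,0,0],0],[[0,0,1],[0,0,0],0],[[0,0,0.5],[0,0,0],0],[[0,0,0.5],[0,0,0],0],[[0,0,0],[0,0,0],0]])

```text
time: 9.1
ee_pos: [0.5108, 0.0778, 0.2093]
eef_rot: [0.707, 0.707, -0.0, -0.0]
ft_force: [-0.3, 0.2, -0.0]
width: 0.014
grip_force: 40.0
```

>>> move_arm(targets=[[[0,0,0.3],[0,0,0],0],[[0,0,0.3],[0,0,0],0],[[0,0,0.3],[0,0,0],0],[[0,0,0],[0,0,0],0]])

```text
time: 9.6
ee_pos: [0.5108, 0.0777, 0.2003]
eef_rot: [0.707, 0.707, -0.0, -0.0]
ft_force: [0.1, 0.3, -0.2]
width: 0.0141
grip_force: 40.0
```

>>> move_arm(targets=[[[0,0,0.2],[0,0,0],0],[[0,0,0.2],[0,0,0],0],[[0,0,0],[0,0,0],0]])

```text
time: 9.98
ee_pos: [0.5112, 0.0775, 0.1968]
eef_rot: [0.708, 0.707, 0.0, 0.0]
ft_force: [0.3, -1.5, 3.0]
width: 0.0145
grip_force: 40.0
```

>>> move_arm(targets=[[[0,0,0.2],[0,0,0],0],[[0,0,0.1],[0,0,0],0],[[0,0,0],[0,0,0],0]])

```text
time: 10.35
ee_pos: [0.5111, 0.0774, 0.1935]
eef_rot: [0.708, 0.707, 0.0, 0.0]
ft_force: [0.8, -2.3, 2.5]
width: 0.0142
grip_force: 40.0
```

>>> move_arm(targets=[[[-0.1,0,0.1],[0,0,0],0],[[0,0,0.1],[0,0,0],0],[[0,0,0],[0,0,0],0]])

```text
time: 10.72
ee_pos: [0.5109, 0.0769, 0.1913]
eef_rot: [0.707, 0.707, 0.0, -0.0]
ft_force: [1.0, -0.3, 0.0]
width: 0.0144
grip_force: 40.0
```

>>> move_arm(targets=[[[0,0,0.1],[0,0,0],0],[[0,0,0.1],[0,0,0],0],[[0,0,0],[0,0,0],0]])

```text
time: 11.1
ee_pos: [0.5109, 0.0768, 0.1893]
eef_rot: [0.707, 0.707, -0.0, -0.0]
ft_force: [1.1, 0.5, 0.5]
width: 0.0141
grip_force: 40.0
```

Seal not felt yet where expected; check the side view.

```bash
python3 - <<'E'
from h import *
np.set_printoptions(precision=4,suppress=True)
s=cam('side','s3');st=r.read_state();print(st['ee_pos'],st['ft_force'])
for z in(.107,.136,.141,.25):print(z,proj(s,[.511,.077,z]))
print([proj(load('s2'),[.5123,.0775,.15+d]) for d in(.0,.057)])
cv2.imwrite('pics/z3.png',np.clip(cv2.resize(s['image'][130:210,270:350],(560,560),interpolation=2)*1.5,0,255).astype(np.uint8))
E
```

```text
[0.5109 0.0768 0.1893] [ 0.9167 -0.7034 -0.5556]
0.107 (np.float64(307.33317932934636), np.float64(178.95843872792858))
0.136 (np.float64(307.2977914174296), np.float64(169.8474616763954))
0.141 (np.float64(307.29159045002393), np.float64(168.25095968828253))
0.25 (np.float64(307.14860146756075), np.float64(131.43699505229677))
[(np.float64(307.7570032854211), np.float64(165.2771001920742)), (np.float64(307.6970044127238), np.float64(146.36057231982733))]
```

View pics/z3.png

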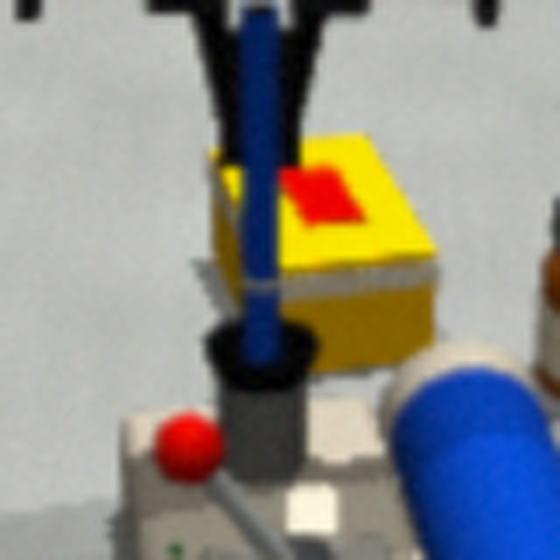

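Band at row ≈171 puts the foot ≈27 mm deep (as dead reckoning says); the seal force probably vanishes when holding still. Read force while moving.

>>> move_arm(targets=[[[0,0,0.1],[0,0,0],0]])

```text
time: 11.28
ee_pos: [0.5109, 0.0768, 0.1886]
eef_rot: [0.707, 0.707, 0.0, 0.0]
ft_force: [0.2, -0.4, 3.1]
width: 0.0145
grip_force: 40.0
```

>>> move_arm(targets=[[[0,0,0.1],[0,0,0],0]])

```text
time: 11.4
ee_pos: [0.511, 0.0768, 0.1876]
eef_rot: [0.707, 0.707, 0.0, 0.0]
ft_force: [0.2, -0.6, 2.8]
width: 0.0143
grip_force: 40.0
```

>>> move_arm(targets=[[[0,0,0.1],[0,0,0],0]])

```text
time: 11.52
ee_pos: [0.511, 0.0768, 0.1866]
eef_rot: [0.707, 0.707, 0.0, 0.0]
ft_force: [0.0, -0.1, 2.3]
width: 0.0141
grip_force: 40.0
```

Steady ≈3 N drag: past the seal. Lower the grip so that slip guards against overload, and creep on.

>>> move_arm(targets=[[[0,0,0],[0,0,0],0],[[0,0,0.1],[0,0,0],0]], grip_force=10)

```text
time: 11.78
ee_pos: [0.5109, 0.0768, 0.1856]
eef_rot: [0.707, 0.707, 0.0, 0.0]
ft_force: [0.6, -0.0, 2.6]
width: 0.0151
grip_force: 10.0
```

>>> move_arm(targets=[[[0,0,0.05],[0,0,0],0]])

```text
time: 11.9
ee_pos: [0.5109, 0.0767, 0.185]
eef_rot: [0.707, 0.707, -0.0, 0.0]
ft_force: [-0.3, -0.2, 3.2]
width: 0.0148
grip_force: 10.0
```

>>> move_arm(targets=[[[0,0,0.05],[0,0,0],0]])

```text
time: 12.02
ee_pos: [0.5109, 0.0768, 0.1845]
eef_rot: [0.707, 0.707, 0.0, 0.0]
ft_force: [0.5, 0.6, 2.8]
width: 0.0148
grip_force: 10.0
```

>>> move_arm(targets=[[[0,0,0.05],[0,0,0],0]])

```text
time: 12.15
ee_pos: [0.5109, 0.0768, 0.184]
eef_rot: [0.707, 0.707, 0.0, 0.0]
ft_force: [0.1, -0.3, 3.6]
width: 0.0146
grip_force: 10.0
```

>>> move_arm(targets=[[[0,0,0.1],[0,0,0],0]])

```text
time: 12.28
ee_pos: [0.511, 0.0768, 0.1831]
eef_rot: [0.707, 0.707, 0.0, 0.0]
ft_force: [1.5, -0.6, 2.7]
width: 0.0145
grip_force: 10.0
```

>>> move_arm(targets=[[[0,0,0.1],[0,0,0],0]])

```text
time: 12.4
ee_pos: [0.5113, 0.0769, 0.1826]
eef_rot: [0.707, 0.707, 0.0, 0.0]
ft_force: [-1.9, -0.3, 13.0]
width: 0.0147
grip_force: 10.0
```

>>> move_arm(targets=[[[0,0,0.1],[0,0,0],0]])

```text
time: 12.52
ee_pos: [0.5115, 0.0771, 0.1822]
eef_rot: [0.707, 0.707, 0.001, 0.001]
ft_force: [-1.1, 0.4, 15.0]
width: 0.0146
grip_force: 10.0
```

Firm stop at ≈34 mm. Confirm with slightly more grip and a small push (target 18–20 N).

>>> move_arm(targets=[[[0,0,0],[0,0,0],0],[[0,0,0.03],[0,0,0],0]], grip_force=13)

```text
time: 12.78
ee_pos: [0.5116, 0.0771, 0.1821]
eef_rot: [0.707, 0.707, 0.001, 0.001]
ft_force: [-3.2, 0.7, 16.6]
width: 0.0144
grip_force: 13.0
```

>>> move_arm(targets=[[[0,0,0.03],[0,0,0],0]])

```text
time: 12.9
ee_pos: [0.5117, 0.0771, 0.1821]
eef_rot: [0.707, 0.707, 0.001, 0.001]
ft_force: [-3.3, -0.5, 18.5]
width: 0.0149
grip_force: 13.0
```

>>> move_arm(targets=[[[0,0,0],[0,0,0],0],[[0,0,0],[0,0,0],0],[[0,0,0],[0,0,0],0],[[0,0,0],[0,0,0],60],[[0,0,0],[0,0,0],60],[[0,0,0],[0,0,0],60],[[0,0,0],[0,0,0],60],[[0,0,0],[0,0,0],60],[[0,0,-1],[0,0,0],60],[[0,0,-1.5],[0,0,0],60],[[0,0,-2],[0,0,0],60],[[0,0,-2.5],[0,0,0],60],[[0,0,-3],[0,0,0],60],[[0,0,-3],[0,0,0],60],[[0,0,0],[0,0,0],60]])

```text
time: 14.78
ee_pos: [0.5119, 0.0773, 0.3137]
eef_rot: [0.707, 0.707, 0.002, 0.002]
ft_force: [-0.2, -1.6, -0.3]
width: 0.0523
grip_force: 0.0
```

```bash
python3 - <<'E'
from h import *
np.set_printoptions(precision=4,suppress=True)
s=cam('side','s4');t=cam('top','t4');w=cam('wrist','w4');st=r.read_state();print(st['ee_pos'],st['ft_force'],st['width'])
print('band exp',proj(s,[.511,.0695,.0725+.057]),'top',proj(s,[.511,.077,.2425]))
u=lambda c,x,y,n,k:np.clip(cv2.resize(c['image'][y:y+n,x:x+n],(k,k),interpolation=2)*1.5,0,255).astype(np.uint8)
cv2.imwrite('pics/z4.png',np.hstack([u(s,260,125,90,400),u(w,160,0,400,400)]))
# fresh lever measurement
h=cv2.cvtColor(s['image'],cv2.COLOR_BGR2HSV);m=cv2.inRange(h,(0,150,60),(8,255,255))|cv2.inRange(h,(172,150,60),(180,255,255));m[:185]=0;m[205:]=0;m[:,:285]=0;m[:,306:]=0
print(cv2.connectedComponentsWithStats(m)[2:])
E
```

```text
[0.5107 0.0767 0.3103] [ 0.5342  0.7136 -0.2506] 0.0518936235227555
band exp (np.float64(307.25731313917663), np.float64(173.21754242107096)) top (np.float64(307.15894420398774), np.float64(134.09983750702554))
(array([[     0,      0,    640,    400, 255932],
       [   292,    189,     10,      9,     68]], dtype=int32), array([[319.5061, 199.5017],
       [296.5735, 193.1912]]))
```

View pics/z4.png

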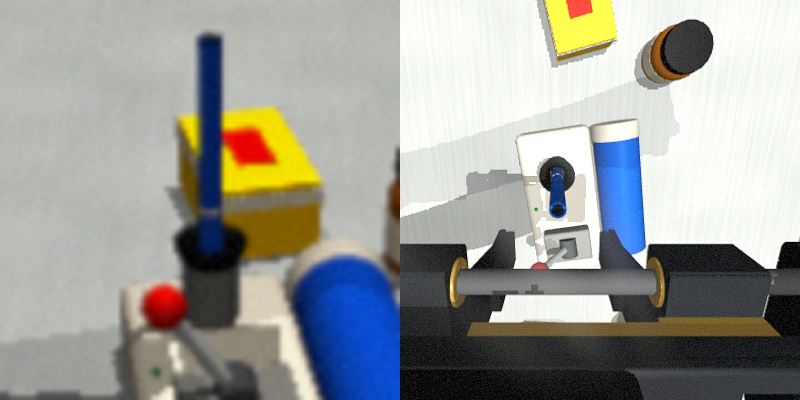

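Side crop: band row ≈173 as expected for the seated foot (≈35 mm), tube upright. The knob is still at (296.6,193.2). Now shut the fingers and go to the −x side of the knob.

>>> move_arm(targets=[[[0,0,0],[0,0,-0.147],0],[[-2.4,-1.84,0],[0,0,0],0],[[-2.4,-1.84,0],[0,0,0],0],[[-2.4,-1.84,0],[0,0,0],0],[[-2.4,-1.84,0],[0,0,0],0],[[-2.4,-1.84,0],[0,0,0],0],[[0,0,0],[0,0,0],0],[[0,0,3],[0,0,0],0],[[0,0,3],[0,0,0],0],[[0,0,3],[0,0,0],0],[[0,0,3],[0,0,0],0],[[0,0,3],[0,0,0],0],[[0,0,2],[0,0,0],0],[[0,0,1.8],[0,0,0],0],[[0,0,0],[0,0,0],0]])

```text
time: 16.8
ee_pos: [0.4365, -0.0543, 0.1212]
eef_rot: [0.653, 0.757, -0.0, -0.001]
ft_force: [0.2, 0.7, -0.4]
width: 0.0003
grip_force: 0.0
```

```bash
python3 - <<'E'
from h import *
np.set_printoptions(precision=4,suppress=True)
s=cam('side','s5');t=cam('top','t5');st=r.read_state();print(st['ee_pos'],st['ft_force'],st['width'],R.from_quat(st['eef_rot']).as_matrix())
cv2.imwrite('pics/z5.png',np.clip(cv2.resize(s['image'][125:225,250:350],(500,500),interpolation=2)*1.5,0,255).astype(np.uint8))
E
```

```text
[ 0.4376 -0.0547  0.1228] [ 0.1374 -0.2167  0.0281] 0.0006368145430756464 [[-0.1463  0.9892 -0.    ]
 [ 0.9892  0.1463  0.0004]
 [ 0.0004  0.0001 -1.    ]]
```

View pics/z5.png

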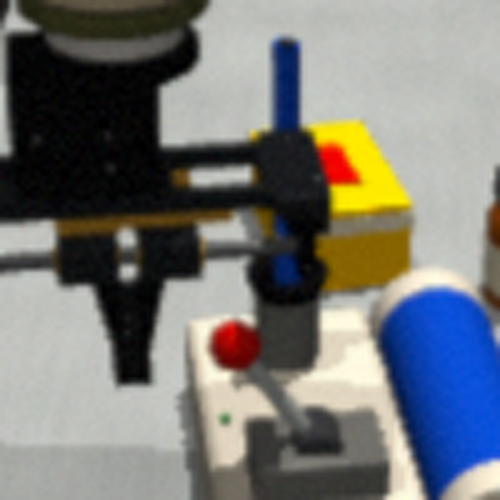

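Fingers are beside the knob (crop knob (235,345), fingertips (133,380)), clear of the tube. Push along +x of the filter.

>>> move_arm(targets=[[[0,0.8,0],[0,0,0],0],[[0,0.8,0],[0,0,0],0],[[0,0.8,0],[0,0,0],0],[[0,0.8,0],[0,0,0],0],[[0,0.8,0],[0,0,0],0],[[0,0.8,0],[0,0,0],0],[[0,0.8,0],[0,0,0],0]])

```text
time: 17.77
ee_pos: [0.4934, -0.0471, 0.1225]
eef_rot: [0.654, 0.757, 0.0, 0.0]
ft_force: [-2.1, -0.6, 2.0]
width: 0.0006
grip_force: 0.9
```

>>> move_arm(targets=[[[0,0.8,0],[0,0,0],0],[[0,0.8,0],[0,0,0],0],[[0,0.8,0],[0,0,0],0],[[0,0.8,0],[0,0,0],0],[[0,0.5,0],[0,0,0],0]])

```text
time: 18.4
ee_pos: [0.5298, -0.0417, 0.1223]
eef_rot: [0.654, 0.757, -0.0, -0.0]
ft_force: [-1.5, -0.1, -0.2]
width: 0.0003
grip_force: 0.4
```

>>> move_arm(targets=[[[0,0.4,0],[0,0,0],0]])

```text
time: 18.52
ee_pos: [0.5335, -0.0412, 0.1223]
eef_rot: [0.654, 0.757, -0.0, -0.0]
ft_force: [-0.5, 0.6, -0.6]
width: 0.0008
grip_force: 0.4
```

>>> move_arm(targets=[[[0,0.3,0],[0,0,0],0]])

```text
time: 18.65
ee_pos: [0.5364, -0.0408, 0.1224]
eef_rot: [0.654, 0.757, -0.0, -0.0]
ft_force: [-0.1, -0.1, 0.1]
width: 0.0002
grip_force: 0.4
```

>>> move_arm(targets=[[[0,0.3,0],[0,0,0],0],[[0,0.3,0],[0,0,0],0]])

```text
time: 18.9
ee_pos: [0.5423, -0.04, 0.1225]
eef_rot: [0.654, 0.757, -0.0, 0.0]
ft_force: [-0.9, -0.6, -0.2]
width: 0.0004
grip_force: 0.4
```

>>> move_arm(targets=[[[0,0.3,0],[0,0,0],0]])

```text
time: 19.02
ee_pos: [0.5454, -0.0395, 0.1225]
eef_rot: [0.654, 0.757, -0.0, 0.0]
ft_force: [-1.6, -0.1, -1.0]
width: 0.0003
grip_force: 0.4
```

>>> move_arm(targets=[[[0,0.2,0],[0,0,0],0]])

```text
time: 19.15
ee_pos: [0.5474, -0.0392, 0.1225]
eef_rot: [0.654, 0.757, 0.0, 0.0]
ft_force: [-1.2, -0.1, 0.6]
width: 0.0004
grip_force: 0.4
```

>>> move_arm(targets=[[[0,0.2,0],[0,0,0],0]])

```text
time: 19.27
ee_pos: [0.5489, -0.039, 0.1223]
eef_rot: [0.654, 0.757, -0.0, -0.0]
ft_force: [-7.2, -1.2, 2.5]
width: 0.0008
grip_force: 3.7
```

>>> move_arm(targets=[[[0,0.2,0],[0,0,0],0]])

```text
time: 19.4
ee_pos: [0.5492, -0.039, 0.1221]
eef_rot: [0.654, 0.757, -0.002, -0.002]
ft_force: [-16.7, -0.8, 10.3]
width: 0.0006
grip_force: 8.5
```

>>> move_arm(targets=[[[0,0.15,0],[0,0,0],0]])

```text
time: 19.52
ee_pos: [0.5493, -0.0389, 0.122]
eef_rot: [0.654, 0.757, -0.003, -0.002]
ft_force: [-23.7, -1.6, 15.4]
width: 0.0003
grip_force: 11.7
```

Hard end reached. Back off, rise clear, and check.

>>> move_arm(targets=[[[0,-0.5,0],[0,0,0],0],[[0,-1.5,0],[0,0,0],0],[[0,-2.5,0],[0,0,0],0],[[0,-3,0],[0,0,0],0],[[0,-3,0],[0,0,0],0],[[0,-2,-2],[0,0,0],0],[[0,0,-4],[0,0,0],0],[[0,0,-4],[0,0,0],0],[[-4,0,-3],[0,0,0],0],[[-4,0,0],[0,0,0],0],[[-4,0,0],[0,0,0],0],[[0,0,0],[0,0,0],0],[[0,0,0],[0,0,0],0]])

```text
time: 21.15
ee_pos: [0.4462, -0.1745, 0.2524]
eef_rot: [0.654, 0.757, 0.0, 0.0]
ft_force: [-0.4, 0.3, -0.4]
width: 0.0006
grip_force: 0.0
```

```bash
python3 - <<'E'
from h import *
np.set_printoptions(precision=4,suppress=True)
s=cam('side','s6');t=cam('top','t6');st=r.read_state();print(st['ee_pos'],st['ft_force'],st['width'])
for n,c in(('s',s),('t',t)):
    h=cv2.cvtColor(c['image'],cv2.COLOR_BGR2HSV);m=cv2.inRange(h,(0,150,60),(8,255,255))|cv2.inRange(h,(172,150,60),(180,255,255))
    print(n,*[(a,b) for a,b in zip(*cv2.connectedComponentsWithStats(m)[2:]) if 20<a[4]<1000])
    for a in(1.08,1.2):
        q=a-.6;k=np.array([.5284,-.0419,.072])+.075*np.array([np.sin(q)*.989,np.sin(q)*.146,np.cos(q)]);print(a,proj(c,k))
u=lambda c,x,y,n,k:np.clip(cv2.resize(c['image'][y:y+n,x:x+n],(k,k),interpolation=2)*1.5,0,255).astype(np.uint8)
cv2.imwrite('pics/z6.png',np.hstack([u(s,250,125,100,400),u(t,255,140,110,400)]))
E
```

```text
[ 0.4464 -0.1741  0.2526] [-0.5402 -0.004   0.2075] 0.0006243133338642345
s (array([310, 154,  11,   8,  55], dtype=int32), array([315.1091, 157.6   ])) (array([325, 187,  10,   9,  66], dtype=int32), array([329.303 , 191.2121]))
1.08 (np.float64(326.99550376625535), np.float64(190.6227759620286))
1.2 (np.float64(329.95650974382875), np.float64(191.97058983828012))
t (array([330, 189,   7,   9,  56], dtype=int32), array([333.125 , 192.9464])) (array([197, 200,  22,  14, 192], dtype=int32), array([207.5781, 206.6302]))
1.08 (np.float64(333.69126674945454), np.float64(196.36961985635375))
1.2 (np.float64(333.19030358124513), np.float64(193.5556264178902))
```

View pics/z6.png

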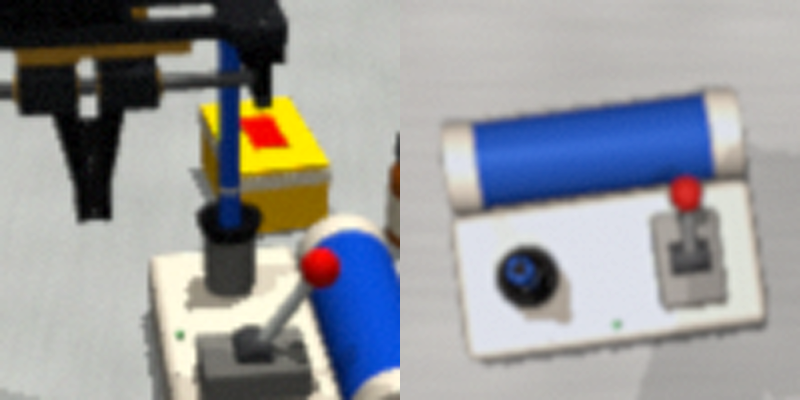

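The knob is at (329.3,191.2) in the side view and (333.1,192.9) in the top view, which fits about 1.2 rad, fully open. The tube stands seated with its band at row ≈173, and the arm is clear.

```bash
python3 -c "
from bench import r
print(r.close_job())"
```

```text
the job is handed in; nothing more can be done
None
```

I pushed the blue tube into the port to its firm stop (18.5 N, about 35 mm deep) and let go of it. I swung the valve lever to its open end, backed the arm clear and handed the job in; no verdict came back.

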